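Close down the jeweller's bench

TASK

Close down the bench for the night: first slide the lidded pot along the slab from the warm round place onto the square cooling place, without lifting it. Then slide the tool tray's cover fully back, lay every hand tool that lies between slab and tray flat on the tray's floor, not on top of one another, and slide the cover fully shut. Leave the jar, the tin and the tub where they stand.

Things in the scene. Friction and masses are not known exactly. Their poses are not given: they have to be found in the camera images.
- ring_clamp: wooden ring clamp, a light wood bar 120 x 20 x 18 mm (x, y, z) with dark slots and a steel band round its middle; origin at the middle of its underside, x along its length; it may be absent (None from the start)
- file: flat file: dark wooden handle 64 x 20 x 18 mm on its -x half (centre 30 mm from the origin) and a flat dark steel blade 16 mm wide, 7 mm thick, on its +x half, at mid-height; 127 mm long over all; grip it by the handle, 10 to 40 mm on the -x side of the origin; origin at the middle of its underside, x along its length; it may be absent (None from the start)
- swage_bar: short heavy steel bar 85 x 22 x 20 mm with grooves across its top (about 0.25 kg); origin at the middle of its underside, x along its length; it may be absent (None from the start)
- sanding_stick: light wooden stick 130 x 19 x 17 mm wrapped with brown abrasive paper in the middle; origin at the middle of its underside, x along its length; it may be absent (None from the start)
- clamp: parallel clamp, two aluminium bars side by side, together 95 x 22 x 18 mm, with brass spindles; origin at the middle of its underside, x along its length; it may be absent (None from the start)
- tray: fixed wooden tool tray: near the robot a compartment, inside 160 mm (x) by 240 mm (y), floor 6 mm and wall tops 45 mm above the bench, walls 8 mm, side rails to 55 mm; behind it (+x) a closed deck 45 mm high that carries the opened cover. Origin at bench level under the compartment's centre; x points from front wall to deck, y across
- tray_floor (a point): centre of the compartment's floor, axes as the tray
- cover (a joint): how far the flat plywood cover (170 x 238 x 6 mm, top 52 mm above the bench) is slid back along the tray's +x, in m: 0 = fully shut over the compartment, 0.165 = fully open; it stays where it is left; about 3 N moves it
- cover_grip (a point): grip point on the cover's dark wooden pull, a bar 14 mm thick (tray x) by 80 mm long (tray y) standing on the cover from 52 to 82 mm above the bench; this point is at 70 mm height in its middle, 35 mm towards the robot from the cover's centre; axes as the tray
- slab: fixed heatproof grey slab 310 x 135 x 15 mm (x, y, z), origin at the centre of its underside; its top is 15 mm above the bench
- warm_mark: round marked place (124 mm across, dark with a copper ring), flush on the slab top: the warming place; origin at its centre on the slab top
- cool_mark: square marked place (124 mm, cork with an aluminium border and cross), flush on the slab top: the cooling place, 170 mm from the warm place along the slab; origin at its centre on the slab top
- pot: low round lidded steel pot, 110 mm across, 42 mm to the lid's top, 0.5 kg, lid fixed, with a black knob on top; origin at the centre of its underside
- pot_knob (a point): centre of the pot's knob, a 25 mm cylinder 28 mm high, this point 64 mm above the pot's underside
- pick_jar: bystander: clear jar with blue cap, 60 mm across, 70 mm high, origin under its centre
- tin: bystander: open brass-coloured tin 60 x 85 x 20 mm, origin under its centre
- wax_tub: bystander: low white tub, 60 mm across, 25 mm high, origin under its centre

How it is judged (in metres and radians):
On the way, in this order (a step that is already met when the one before it is completed fails the run):
1. the pot stands on the square cooling place, its centre within 15 mm of the mark's centre, at rest (horizontal distance between pot and cool_mark below 0.015 m and linear speed of pot below 0.02 m/s), for 0.2 s.
2. after that, the tray's cover is slid back at least 150 mm, to within 15 mm of fully open (value of joint cover above 0.15 m), for 0.2 s.
At the end, for the whole second after the job is handed in: Pot centre within 15 mm of the cooling mark's; each tool present on the compartment floor, right side up or on its side, underside middle at most 15 mm above the floor (not upside down or stacked); cover shut to within 4 mm; all at rest (all of step 1 and value of joint cover below 0.004 m and x of ring_clamp in the frame of tray_floor between -0.08 and 0.08 m and y of ring_clamp in the frame of tray_floor between -0.12 and 0.12 m and z of each of ring_clamp, file, swage_bar, sanding_stick, clamp in the frame of tray_floor below 0.015 m and linear speed of each of ring_clamp, file, swage_bar, sanding_stick, clamp below 0.02 m/s and x of file in the frame of tray_floor between -0.08 and 0.08 m and y of file in the frame of tray_floor between -0.12 and 0.12 m and x of swage_bar in the frame of tray_floor between -0.08 and 0.08 m and y of swage_bar in the frame of tray_floor between -0.12 and 0.12 m and x of sanding_stick in the frame of tray_floor between -0.08 and 0.08 m and y of sanding_stick in the frame of tray_floor between -0.12 and 0.12 m and x of clamp in the frame of tray_floor between -0.08 and 0.08 m and y of clamp in the frame of tray_floor between -0.12 and 0.12 m); the robot touches nothing.
It fails at once if the pot is lifted: its underside's centre more than 12 mm above the slab's top (z of pot in the frame of slab above 0.027 m).
It fails at once if the pot is tipped by more than 0.25 rad (angle between pot's own z axis and vertical above 0.25 rad).
It fails at once if the pot leaves the slab (its centre sinks below the slab's top by more than 5 mm) (z of pot in the frame of slab below 0.01 m).
It fails at once if the jar, the tin or the tub is moved by more than 30 mm (distance of any of pick_jar, tin, wax_tub from where it was at the start of the episode above 0.03 m).
Of ring_clamp, file, swage_bar, sanding_stick, clamp only 3 to 5 are there at a start; the rules pass over those that are not, and their reading is None.
At some moment in a run one of ring_clamp, file, swage_bar, sanding_stick, clamp may be knocked a few centimetres aside while the robot is not near it.
Once in a run the grip may slacken for a moment while it holds something.
It also fails if it takes over 210 s, if anything falls off the work surface, if the arm or the gripper's body presses on something with over 40 N, if the wrist force passes 120 N, or if a joint passes its speed limit or range.

ROBOT

A 6-joint arm with a two-finger parallel gripper is mounted at the origin on the work surface. World frame = base frame: x ahead of the robot, y to its left, z up, the work surface at z = 0. Lengths are in m, angles in degrees, forces in N, time in s.
With the tool pointing down it reaches from about 0.4 to 0.825 m from the base axis. Payload 7 kg.
Tool frame: the origin (TCP) lies midway between the tips of the shut fingers; the grasp point (between the pads) lies ctrl.grip_depth behind it (ctrl.grip_depth is the distance from the TCP to the grasp point, in m); z points along the fingers, y is the line along which they close (so a half turn about z gives the same grasp; the last joint's range is limited). The gripper opens to 88 mm and grips with 3 to 60 N. Pads are 19 mm wide; open, the fingers measure 130 mm over their backs; the gripper's body (78 mm by 193 mm) begins 47 mm behind the grasp point.
Start: joints at [81.652, 20.546, 0.682, 0, -70.136, -16.507], TCP at [0.284, 0.612, 0.227] pointing down, gripper open.
Joint ranges: [-176.03, 176.03], [-82.01, 121.73], [-58.28, 71.71], [-173.87, 95.51], [-174.79, -0.11], [-173.66, 173.66]. Speed limits (degrees/s): [136.94, 136.94, 172.46, 180, 180, 180].

INTERFACE

Orientations are given as a 3x3 rotation matrix whose columns are the frame's x, y, z axes.
In Python, from workcell import ctrl gives the robot as it stands.
- The arm moves only by the tool play_rows, never from a script. Its argument "deltas" is a list of rows, each a list of 3 entries, a list of its own where there are three numbers: the opening, from -1 (shut) to 1 (fully open), then the shift along the tool's x, y, z scaled (see below), then the turn about the tool's z scaled (see below). A call has 1 to 20 rows; each row is the pose to reach, as a shift and turn from the pose commanded when the call began, along the tool's axes at that moment, turning the shorter way round; what a row does not reach only later rows make up. The controller multiplies each number of a shift by 0.2 m and each number of a turn by pi rad. A row lasts 1/12 s, in which the tool goes at most 41.7 mm and 7.16 degrees, less where a joint would pass 70% of its speed; a pose out of reach is approached as far as the arm can. A call with a number of a shift or a turn outside -1 to 1 is refused whole. A call with a gripper value outside its range is refused whole. The fingers move at their own pace and stop on an object; "squeeze" is the grip in N (left out, the last holds). Time passes only in rows, so rows that repeat a pose let the fingers close. It gives the time, the measured TCP pose, the force, the opening and the grip force at its end, in the units of the state.
- ctrl.state(): the state, without advancing time (a new reading comes with each control period).
- ctrl.camera(name): name is "scene" or "top"; returns a dict with "frame" (480x640x3 uint8, red, green, blue), "intrinsics" (3x3 intrinsics, pixels), "origin" and "rotation" of the camera in the world. Camera axes: x right, y down, z forward; pixel columns grow to the right and rows downward; lengths in m; the calibration is good to about 2 mm. A picture is of the moment at which its call begins. There is no depth.
- ctrl.job_done(): hands the job in; it is judged then, once.
The state is a dict: "t": time; "q": joint angles; "joint_velocities": joint speeds; "joint_efforts": joint torques, N m; "ee_pos": TCP position; "tcp_rot": TCP orientation; "wrist_force": force on the tool from outside, world axes, zero at the start; "torque": the same for the moment, N m; "width": finger opening in m; "grip_force": force on a finger pad.
Only numpy, scipy, OpenCV 4.12 (cv2) and the standard library are available. Lean on these libraries where they do the work, as an engineer would, in place of code of your own. Each camera call takes 0.05 s, during which the arm holds its last target. There are 200 camera calls.

## Working session

There is one attempt and no reset: what is moved stays moved. The work goes in short steps, Python scripts to look and compute and a tool call to move; the robot and the scene stay as the last step left them, time stands still between calls to the robot, and variables do not carry over. Pictures are saved under pics/ and viewed, at most 14 in all, crops included, and the job is handed in when it is done.

Besides the shell and the picture viewer there is one more tool, called after ">>>" as name(argument=value, ...), one argument or row to a line, values as JSON. play_rows: Moves the arm, as the interface text tells. Shifts and turns lie within -1 to 1; 1 stands for 0.2 m of shift or pi rad of turn. Its arguments: {"type":"object","properties":{"deltas":{"type":"array","items":{"type":"array"}},"squeeze":{"type":"number"}},"required":["deltas"]}

```bash
mkdir -p pics; cat > h.py <<'E'
import numpy as np, cv2
from workcell import ctrl
def snap(cam,fn=None,crop=None,scale=1):
    c=ctrl.camera(cam); f=c['frame']
    if fn:
        g=f if crop is None else f[crop[1]:crop[3],crop[0]:crop[2]]
        if scale!=1: g=cv2.resize(g,None,fx=scale,fy=scale,interpolation=cv2.INTER_CUBIC)
        cv2.imwrite('pics/'+fn,g[:,:,::-1])
    return c
def ray(c,u,v,z):
    d=np.array(c['rotation'])@np.linalg.inv(c['intrinsics'])@[u,v,1.]; o=np.array(c['origin'])
    return (o+d*(z-o[2])/d[2])
def proj(c,p):
    q=np.array(c['rotation']).T@(np.array(p)-c['origin']); q=np.array(c['intrinsics'])@q; return q[:2]/q[2]
E
python3 - <<'E'
from h import *
for n in('top','scene'):
    c=snap(n,n+'0.png'); print(n,c['origin'],np.round(c['rotation'],3).tolist(),c['intrinsics'])
s=ctrl.state(); print(s); print(ctrl.grip_depth)
E
```

```text
top [ 0.47597665 -0.02585184  1.10800549] [[-0.002, -0.995, 0.098], [-1.0, 0.003, 0.018], [-0.018, -0.098, -0.995]] [[606.36297493   0.         320.86616607]
 [  0.         606.36297493 240.67824579]
 [  0.           0.           1.        ]]
scene [ 1.17060541 -0.11151877  0.7094957 ] [[0.169, 0.728, -0.665], [0.985, -0.115, 0.125], [0.014, -0.676, -0.737]] [[500.48534709   0.         330.78033479]
 [  0.         500.48534709 237.54260932]
 [  0.           0.           1.        ]]
{'t': 0.1, 'q': array([ 8.16508115e+01,  2.05865783e+01,  6.39921269e-01, -1.65332278e-02,
       -7.01359315e+01, -1.65075531e+01]), 'joint_velocities': array([ 0.04265938, -0.00820181,  0.07422233, -0.00255563,  0.01462787,
       -0.02833998]), 'joint_efforts': array([-1.84464887e-03, -5.84163308e+01,  2.93752867e+01,  7.01543882e+00,
        1.02342243e-02, -4.38102734e-05]), 'ee_pos': array([0.28357907, 0.6120709 , 0.22573548]), 'tcp_rot': array([[ 9.07320372e-01, -4.20439667e-01, -4.77817575e-04],
       [-4.20439912e-01, -9.07319325e-01, -1.38674375e-03],
       [ 1.49508963e-04,  1.45911444e-03, -9.99998924e-01]]), 'wrist_force': array([ 1.00450862, -0.43031984, -0.25923452]), 'torque': array([ 3.22242796e-02, -5.62405286e-02, -7.11967413e-05]), 'grip_force': 0.0, 'width': 0.08759561841806524}
0.0188
```

View pics/top0.png

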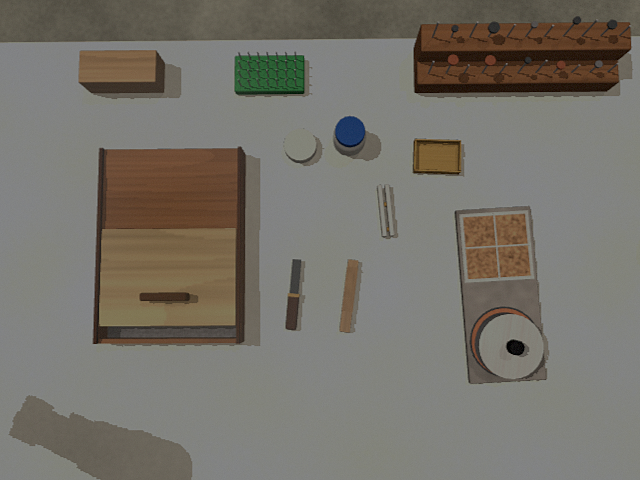

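View pics/scene0.png

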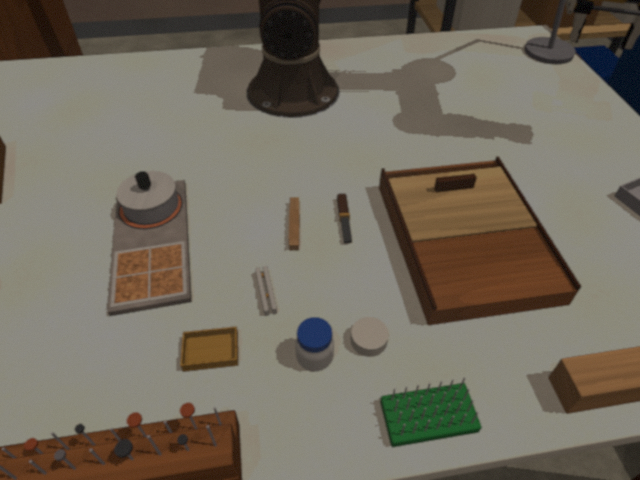

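The top view shows the pot knob at (515,348), the cool mark at about (497,246), the file at (293,294), a wooden stick at (348,296) and the clamp at (387,211). The pull is at (164,297), and the cover is already slightly open.

```bash
python3 - <<'E'
from h import *
f=cv2.imread('pics/top0.png')
a=cv2.resize(f[200:390,440:560],None,fx=3,fy=3,interpolation=cv2.INTER_CUBIC)
b=cv2.resize(f[180:340,280:400],None,fx=3,fy=3,interpolation=cv2.INTER_CUBIC)
o=np.zeros((570,730,3),np.uint8);o[:,:360]=a;o[:480,370:]=b;cv2.imwrite('pics/c1.png',o)
cv2.imwrite('pics/c2.png',cv2.resize(f[140:350,80:260],None,fx=2.8,fy=2.8,interpolation=cv2.INTER_CUBIC))
E
```

```text
(no output)
```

View pics/c1.png

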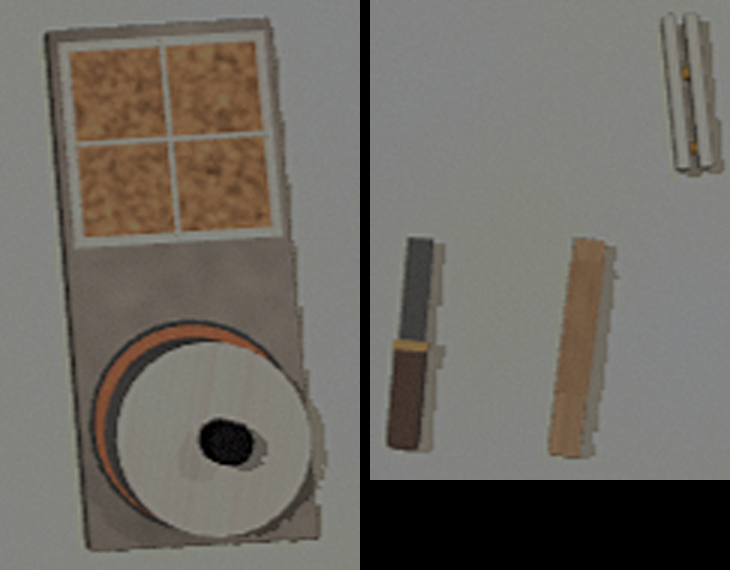

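View pics/c2.png

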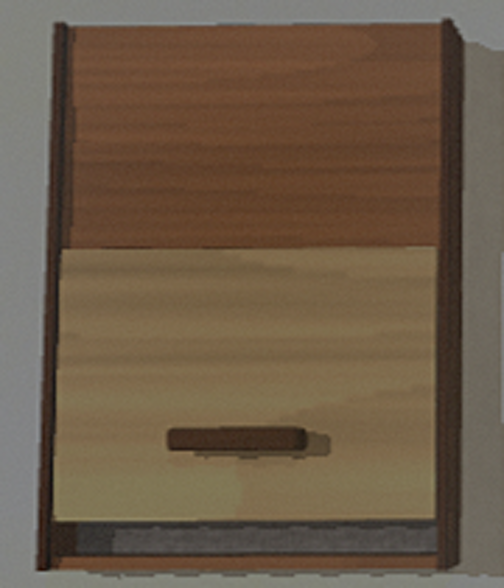

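```bash
cat > m.py <<'E'
from h import *
c=ctrl.camera('top')
A=lambda u,v,z:ray(c,440+u/3,200+v/3,z)[:2]
B=lambda u,v,z:ray(c,(u-370)/3+280,v/3+180,z)[:2]
C=lambda u,v,z:ray(c,80+u/2.8,140+v/2.8,z)[:2]
def P(n,*a): print(n,*[np.round(x,4).tolist() for x in a])
ang=lambda a,b:np.degrees(np.arctan2(*(b-a)[::-1]))
P('cool',A(169,138,.015),np.mean([A(*p,.015) for p in((60,45),(268,33),(283,236),(73,248))],0))
P('slabcorners',*[A(*p,.015) for p in((45,33),(270,18),(320,540),(88,550))])
P('lid',A(214,439.5,.055)); P('knobtop',A(226,441,.093))
for n,a,b,z in(('file',(421,238),(403,450),.014),('stick',(588,239),(564,456),.017),('clamp',(679,14),(697,168),.018)):
    a=B(*a,z);b=B(*b,z);P(n,a,b,(a+b)/2,np.linalg.norm(a-b),ang(b,a))
P('pull',C(237,440,.082),C(168,440,.082),C(306,439,.082))
P('cover FL FR BL BR',*[C(*p,.052) for p in((54,521),(435,521),(60,250),(436,247))])
P('tray front wall ends / deck back',C(48,570,.045),C(440,568,.045),C(72,25,.045),C(440,22,.045))
P('rail R top',C(440,568,.055),C(443,22,.055))
E
python3 m.py
```

```text
cool [0.5733, -0.3223] [0.5721, -0.3234]
slabcorners [0.6373, -0.2496] [0.6458, -0.3851] [0.3363, -0.4033] [0.3304, -0.2676]
lid [0.3975, -0.3317]
knobtop [0.3995, -0.3272]
file [0.5504, 0.037] [0.4238, 0.0474] [0.4871, 0.0422] 0.127 -4.7224
stick [0.5493, -0.0636] [0.4203, -0.0484] [0.4848, -0.056] 0.1299 -6.6815
clamp [0.6858, -0.1196] [0.5918, -0.1293] [0.6388, -0.1245] 0.0945 5.898
pull [0.4823, 0.2572] [0.4823, 0.2991] [0.4828, 0.2153]
cover FL FR BL BR [0.4326, 0.3784] [0.4324, 0.1413] [0.6019, 0.3804] [0.6029, 0.1428]
tray front wall ends / deck back [0.402, 0.3838] [0.4032, 0.1389] [0.7484, 0.3803] [0.7489, 0.1431]
rail R top [0.4039, 0.1374] [0.7463, 0.1396]
```

Everything measurable from these views: the slab yaw is about 3.4°, the tray yaw about 0°, and three tools are present (file, sanding stick, clamp). I'll move the arm now.

>>> play_rows(
  deltas=[
    [1,[0.45,0.16,0],-0.07],
    [1,[0.894,0.313,0],-0.138],
    [1,[0.894,0.313,0],-0.138],
    [1,[0.894,0.313,0],-0.138],
    [1,[0.894,0.313,0],-0.138],
    [1,[0.894,0.313,0],-0.138],
    [1,[0.894,0.313,0],-0.138],
    [1,[0.894,0.313,0],-0.138],
  ],
)

```text
t: 0.82
ee_pos: [0.4195, 0.4805, 0.2264]
tcp_rot: [[1.0, -0.001, -0.0], [-0.001, -1.0, -0.0], [-0.0, 0.0, -1.0]]
wrist_force: [-0.0, -0.3, -0.3]
width: 0.0876
grip_force: 0.0
```

Next, four moves across at z ≈ 0.226, well above everything on the bench.

>>> play_rows(
  deltas=[
    [1,[0.2,1,0],0],
    [1,[0.2,1,0],0],
    [1,[0.2,1,0],0],
    [1,[0.2,1,0],0],
    [1,[0.2,1,0],0],
    [1,[0.2,1,0],0],
  ],
)

```text
t: 1.32
ee_pos: [0.459, 0.2766, 0.2269]
tcp_rot: [[1.0, -0.002, -0.001], [-0.002, -1.0, -0.0], [-0.001, 0.0, -1.0]]
wrist_force: [-0.6, 0.1, -0.3]
width: 0.0875
grip_force: 0.0
```

>>> play_rows(
  deltas=[
    [1,[0.2,1,0],0],
    [1,[0.2,1,0],0],
    [1,[0.2,1,0],0],
    [1,[0.2,1,0],0],
    [1,[0.2,1,0],0],
    [1,[0.2,1,0],0],
  ],
)

```text
t: 1.82
ee_pos: [0.4996, 0.0769, 0.2266]
tcp_rot: [[1.0, -0.003, -0.0], [-0.003, -1.0, -0.001], [-0.0, 0.001, -1.0]]
wrist_force: [0.6, -0.2, -0.4]
width: 0.0879
grip_force: 0.0
```

>>> play_rows(
  deltas=[
    [1,[0,1,0],0],
    [1,[0,1,0],0],
    [1,[0,1,0],0],
    [1,[0,1,0],0],
    [1,[0,1,0],0],
    [1,[0,1,0],0],
  ],
)

```text
t: 2.32
ee_pos: [0.4994, -0.1227, 0.2264]
tcp_rot: [[1.0, -0.003, -0.001], [-0.003, -1.0, -0.001], [-0.001, 0.001, -1.0]]
wrist_force: [-0.1, 0.3, 1.2]
width: 0.0876
grip_force: 0.0
```

>>> play_rows(
  deltas=[
    [1,[-0.5,1,0],0],
    [1,[-0.5,1,0],0],
    [1,[-0.5,1,0],0],
    [1,[-0.5,1,0],0],
    [1,[-0.5,1,0],0],
    [1,[-0.5,1,0],0],
    [1,[-0.5,1,0],0],
  ],
)

```text
t: 2.9
ee_pos: [0.3987, -0.321, 0.2263]
tcp_rot: [[1.0, -0.002, -0.001], [-0.002, -1.0, -0.0], [-0.001, 0.0, -1.0]]
wrist_force: [0.4, 0.1, 0.2]
width: 0.0878
grip_force: 0.0
```

>>> play_rows(
  deltas=[
    [1,[0,0.04,0.4],0],
    [1,[0,0.04,0.6],0],
    [1,[0,0.04,0.7],0],
    [1,[0,0.04,0.8],0],
    [1,[0,0.04,0.8],0],
    [1,[0,0.04,0.8],0],
    [-0.2,[0,0.04,0.8],0],
    [-0.6,[0,0.04,0.8],0],
    [-0.8,[0,0.04,0.8],0],
    [-1,[0,0.04,0.8],0],
    [-1,[0,0.04,0.8],0],
    [-1,[0,0.04,0.8],0],
    [-1,[0,0.04,0.8],0],
    [-1,[0,0.04,0.8],0],
  ],
  squeeze=20,
)

```text
t: 4.07
ee_pos: [0.3994, -0.3276, 0.0667]
tcp_rot: [[1.0, -0.0, 0.0], [-0.0, -1.0, -0.0], [0.0, 0.0, -1.0]]
wrist_force: [0.3, 0.8, 0.6]
width: 0.0397
grip_force: 0.0
```

```bash
python3 - <<'E'
from h import *
snap('top','g1.png',(420,190,620,400),2.8)
s=ctrl.state();print(s['ee_pos'],s['width'],s['wrist_force'],s['grip_force'])
E
```

```text
[ 0.39938502 -0.32755365  0.06663588] 0.03572158689585651 [ 1.039934   -0.25897951 -0.69174795] 0.0
```

View pics/g1.png

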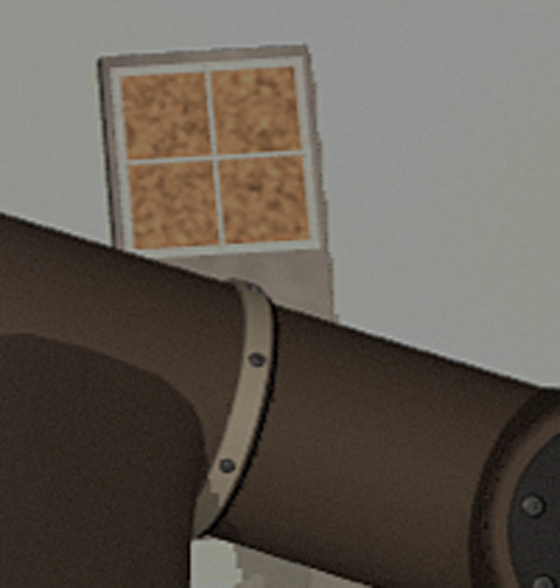

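The arm hides the pot here and the fingers are still closing, so I'll let them finish.

>>> play_rows(
  deltas=[
    [-1,[0,0,0],0],
    [-1,[0,0,0],0],
    [-1,[0,0,0],0],
    [-1,[0,0,0],0],
    [-1,[0,0,0],0],
  ],
)

```text
t: 4.53
ee_pos: [0.3995, -0.3277, 0.0666]
tcp_rot: [[1.0, -0.0, 0.0], [-0.0, -1.0, -0.0], [0.0, 0.0, -1.0]]
wrist_force: [0.4, -2.8, -0.8]
width: 0.0245
grip_force: 20.0
```

>>> play_rows(
  deltas=[
    [-1,[0.02,0,0],0],
    [-1,[0.06,0,0],0],
    [-1,[0.12,0,0],0],
    [-1,[0.18,-0.01,0],0],
    [-1,[0.24,-0.01,0],0],
    [-1,[0.3,-0.01,0],0],
    [-1,[0.36,-0.01,0],0],
    [-1,[0.42,-0.01,0],0],
    [-1,[0.48,-0.02,0],0],
    [-1,[0.54,-0.02,0],0],
    [-1,[0.6,-0.02,0],0],
    [-1,[0.66,-0.02,0],0],
    [-1,[0.72,-0.03,0],0],
    [-1,[0.78,-0.03,0],0],
    [-1,[0.83,-0.03,0],0],
    [-1,[0.86,-0.03,0],0],
    [-1,[0.87,-0.03,0],0],
    [-1,[0.87,-0.03,0],0],
    [-1,[0.87,-0.03,0],0],
    [-1,[0.87,-0.03,0],0],
  ],
)

```text
t: 6.2
ee_pos: [0.5721, -0.3214, 0.0666]
tcp_rot: [[1.0, -0.0, -0.002], [-0.0, -1.0, 0.0], [-0.002, -0.0, -1.0]]
wrist_force: [0.9, 0.6, 0.3]
width: 0.0251
grip_force: 1.2
```

The grip force dropped to 1.2 N, so the slackening event has probably happened. I'll release, rise clear and check where the pot is.

>>> play_rows(
  deltas=[
    [1,[0,0,0],0],
    [1,[0,0,0],0],
    [1,[0,0,0],0],
    [1,[0,0,0],0],
    [1,[0,0,0],0],
    [1,[0,0,0],0],
    [1,[0,0,0],0],
    [1,[0,0,0],0],
    [1,[0,0,-0.2],0],
    [1,[0,0,-0.5],0],
    [1,[0,0,-0.7],0],
    [1,[0,-0.3,-0.7],0],
    [1,[0,-1,-0.7],0],
    [1,[0,-1,-0.7],0],
    [1,[0,-1,-0.7],0],
    [1,[0,-1,-0.7],0],
    [1,[0,-1,-0.7],0],
    [1,[0,-1,-0.7],0],
  ],
)

```text
t: 7.7
ee_pos: [0.5737, -0.1196, 0.2071]
tcp_rot: [[1.0, 0.003, 0.001], [0.003, -1.0, 0.0], [0.001, -0.0, -1.0]]
wrist_force: [-0.9, -0.3, 0.7]
width: 0.0876
grip_force: 0.0
```

>>> play_rows(
  deltas=[
    [1,[-0.25,-1,0],0],
    [1,[-0.25,-1,0],0],
    [1,[-0.25,-1,0],0],
    [1,[-0.25,-1,0],0],
    [1,[-0.25,-1,0],0],
    [1,[-0.25,-1,0],0],
  ],
)

```text
t: 8.2
ee_pos: [0.5229, 0.0826, 0.2068]
tcp_rot: [[1.0, 0.003, 0.001], [0.003, -1.0, 0.001], [0.001, -0.001, -1.0]]
wrist_force: [-0.2, 0.3, -0.1]
width: 0.0872
grip_force: 0.0
```

>>> play_rows(
  deltas=[
    [1,[-0.2,-0.9,0],0],
    [1,[-0.2,-0.9,0],0],
    [1,[-0.2,-0.9,0],0],
    [1,[-0.2,-0.9,0],0],
    [1,[-0.2,-0.9,0],0],
    [1,[-0.2,-0.9,0],0],
  ],
)

```text
t: 8.7
ee_pos: [0.4835, 0.2612, 0.2063]
tcp_rot: [[1.0, 0.002, 0.0], [0.002, -1.0, 0.0], [0.0, -0.0, -1.0]]
wrist_force: [1.2, -1.6, -1.1]
width: 0.0877
grip_force: 0.0
```

```bash
python3 - <<'E'
from h import *
c=snap('top','g2.png',(240,180,560,400),2.5)
s=ctrl.state();print(s['t'],s['ee_pos'],s['width'])
E
```

```text
8.75 [0.48363923 0.25951343 0.20621881] 0.08774033845496566
```

View pics/g2.png

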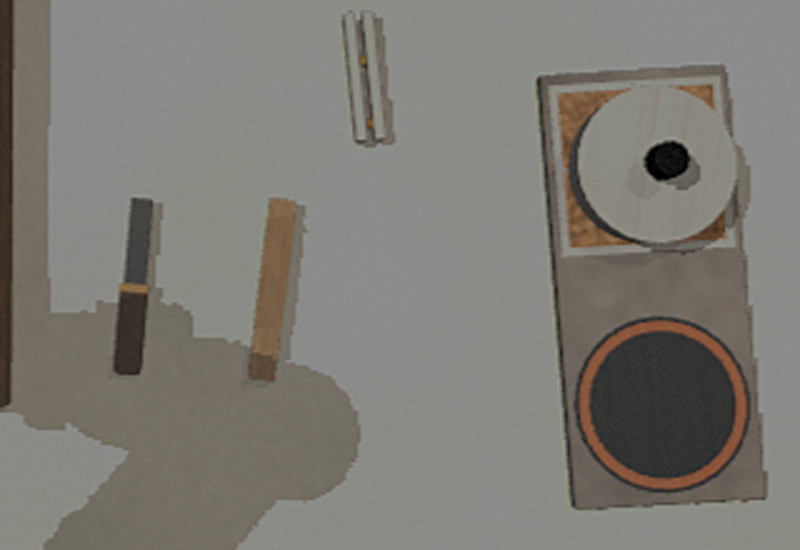

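```bash
python3 - <<'E'
from h import *
c=ctrl.camera('top'); A=lambda u,v,z:ray(c,240+u/2.5,180+v/2.5,z)[:2].round(4)
print('lid',A(657,165,.055),'knob',A(667,160,.093),'warm',A(663,404,.015))
E
```

```text
lid [ 0.5697 -0.3226] knob [ 0.5697 -0.3186] warm [ 0.4031 -0.3328]
```

The pot is about 3 mm from the mark's centre. Now the cover.

>>> play_rows(
  deltas=[
    [0,[0,0.01,0],0.04],
    [0,[0,0.01,0],0.08],
    [0,[0,0.01,0],0.12],
    [0,[0,0.01,0],0.16],
    [0,[0,0.01,0],0.2],
    [0,[0,0.01,0],0.24],
    [0,[0,0.01,0],0.28],
    [0,[0,0.01,0],0.32],
    [0,[0,0.01,0],0.36],
    [0,[0,0.01,0],0.4],
    [0,[0,0.01,0],0.44],
    [0,[0,0.01,0],0.48],
    [0,[0,0.01,0.15],0.5],
    [0,[0,0.01,0.3],0.5],
    [0,[0,0.01,0.45],0.5],
    [0,[0,0.01,0.6],0.5],
    [0,[0,0.01,0.7],0.5],
    [0,[0,0.01,0.73],0.5],
    [0,[0,0.01,0.73],0.5],
  ],
)

```text
t: 10.38
ee_pos: [0.4834, 0.2543, 0.0591]
tcp_rot: [[-0.002, -1.0, -0.002], [-1.0, 0.002, -0.003], [0.003, 0.002, -1.0]]
wrist_force: [0.2, -0.1, 1.2]
width: 0.0443
grip_force: 0.0
```

>>> play_rows(
  deltas=[
    [-1,[0,0,0],0],
    [-1,[0,0,0],0],
    [-1,[0,0,0],0],
    [-1,[0,0,0],0],
    [-1,[0,0,0],0],
    [-1,[0,0,0],0],
    [-1,[0,0,0],0],
    [-1,[0,0,0],0],
  ],
)

```text
t: 11.05
ee_pos: [0.4842, 0.257, 0.0615]
tcp_rot: [[0.0, -1.0, 0.001], [-1.0, -0.0, 0.001], [-0.001, -0.001, -1.0]]
wrist_force: [-0.6, -0.9, 6.9]
width: 0.0137
grip_force: 20.0
```

>>> play_rows(
  deltas=[
    [-1,[0,-0.03,0],0],
    [-1,[0,-0.08,0],0],
    [-1,[0,-0.14,0],0],
    [-1,[0,-0.2,0],0],
    [-1,[0,-0.26,0],0],
    [-1,[0,-0.32,0],0],
    [-1,[0,-0.38,0],0],
    [-1,[0,-0.44,0],0],
    [-1,[0,-0.5,0],0],
    [-1,[0,-0.56,0],0],
    [-1,[0,-0.61,0],0],
    [-1,[0,-0.64,0],0],
    [-1,[0,-0.66,0],0],
    [-1,[0,-0.675,0],0],
    [-1,[0,-0.675,0],0],
    [-1,[0,-0.675,0],0],
  ],
)

```text
t: 12.38
ee_pos: [0.6198, 0.2573, 0.0616]
tcp_rot: [[0.0, -1.0, 0.002], [-1.0, -0.0, 0.001], [-0.001, -0.002, -1.0]]
wrist_force: [1.6, 0.7, 4.7]
width: 0.0139
grip_force: 20.0
```

Not at the stop yet. I'll push a little further.

>>> play_rows(
  deltas=[
    [-1,[0,-0.01,0],0],
    [-1,[0,-0.02,0],0],
    [-1,[0,-0.03,0],0],
    [-1,[0,-0.03,0],0],
    [-1,[0,-0.03,0],0],
  ],
)

```text
t: 12.8
ee_pos: [0.6236, 0.2572, 0.0616]
tcp_rot: [[0.0, -1.0, -0.001], [-1.0, -0.0, 0.001], [-0.001, 0.001, -1.0]]
wrist_force: [-7.4, 3.1, 11.0]
width: 0.0142
grip_force: 20.0
```

The cover is fully open, with the stop at pull x ≈ 0.6235. So "shut" should be at x ≈ 0.4585. Next: release, rise, and head to the file.

>>> play_rows(
  deltas=[
    [0,[0,0,0],0],
    [0,[0,0,0],0],
    [0,[0,0,0],0],
    [0,[0,0,0],0],
    [0,[0,0,-0.2],0],
    [0,[0,0,-0.4],0],
    [0,[0,0,-0.6],0],
    [0.3,[1,0.775,-0.6],-0.474],
    [0.3,[1,0.775,-0.6],-0.474],
    [0.3,[1,0.775,-0.6],-0.474],
    [0.3,[1,0.775,-0.6],-0.474],
    [0.3,[1,0.775,-0.6],-0.474],
    [0.3,[1,0.775,-0.6],-0.474],
    [0.3,[1,0.775,-0.6],-0.474],
    [0.3,[1,0.775,-0.6],-0.474],
    [0.3,[1,0.775,-0.6],-0.474],
    [0.3,[1,0.775,-0.6],-0.474],
    [0.3,[1,0.775,-0.6],-0.474],
    [0.3,[1,0.775,-0.6],-0.474],
    [0.3,[1,0.775,-0.6],-0.474],
  ],
)

```text
t: 14.47
ee_pos: [0.4694, 0.0563, 0.1804]
tcp_rot: [[0.997, -0.077, -0.0], [-0.077, -0.997, -0.0], [-0.0, 0.0, -1.0]]
wrist_force: [-0.4, 0.4, -0.2]
width: 0.0569
grip_force: 0.0
```

```bash
cat >> h.py <<'E'
def to(x,y,z,yaw):
    s=ctrl.state(); R=s['tcp_rot']; d=R.T@(np.array([x,y,z])-s['ee_pos'])/.2
    cy=np.degrees(np.arctan2(R[1,0],R[0,0])); print('t',s['t'],'pos',s['ee_pos'].round(4),'yaw',cy.round(2),'shift',d.round(3),'turn',round(-(yaw-cy)/180,3))
E
python3 - <<'E'
from h import *
snap('top','g3.png',(80,140,560,400),1.6)
to(0.4686,0.0437,.004,-4.7)
E
```

```text
t 14.5167 pos [0.4694 0.0563 0.1804] yaw -4.82 shift [0.001 0.063 0.882] turn -0.001
```

View pics/g3.png

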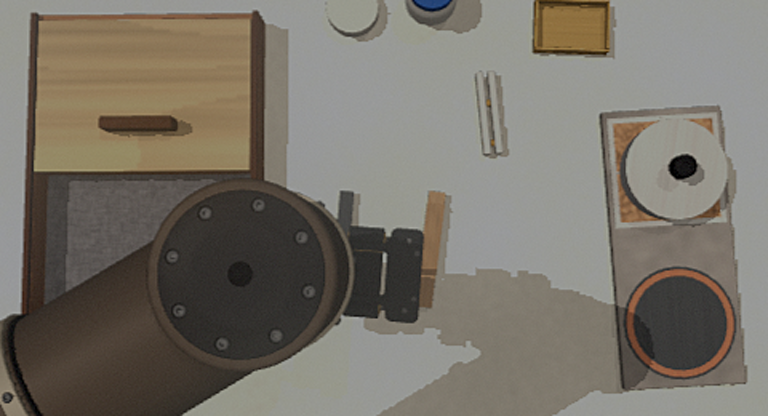

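The cover is fully open in this view. The file, stick and clamp have not moved, with the file tip at crop pixel (346,195). Grasping the file.

>>> play_rows(
  deltas=[
    [0.3,[0,0.063,0.2],0],
    [0.3,[0,0.063,0.4],0],
    [0.3,[0,0.063,0.6],0],
    [0.3,[0,0.063,0.75],0],
    [0.3,[0,0.063,0.84],0],
    [0.3,[0,0.063,0.88],0],
    [0.3,[0,0.063,0.88],0],
    [-1,[0,0.063,0.88],0],
    [-1,[0,0.063,0.88],0],
    [-1,[0,0.063,0.88],0],
    [-1,[0,0.063,0.88],0],
    [-1,[0,0.063,0.88],0],
    [-1,[0,0.063,0.88],0],
    [-1,[0,0.063,0.88],0],
    [-1,[0,0.063,0.88],0],
    [-1,[0,0.063,0.88],0],
  ],
  squeeze=30,
)

```text
t: 15.85
ee_pos: [0.4688, 0.0441, 0.0051]
tcp_rot: [[0.997, -0.082, 0.001], [-0.082, -0.997, 0.0], [0.001, -0.0, -1.0]]
wrist_force: [-2.1, 0.6, 6.7]
width: 0.0197
grip_force: 29.8
```

>>> play_rows(
  deltas=[
    [-1,[0,0,-0.1],0],
    [-1,[0,0,-0.25],0],
    [-1,[0,0,-0.4],0],
    [-1,[0,0,-0.55],0],
    [-1,[0,0,-0.6],0],
    [-1,[-0.02,-0.2,-0.6],-0.026],
    [-1,[-0.03,-0.4,-0.6],-0.026],
    [-1,[-0.04,-0.6,-0.6],-0.026],
    [-1,[-0.06,-0.8,-0.6],-0.026],
    [-1,[-0.068,-0.95,-0.6],-0.026],
    [-1,[-0.068,-0.95,-0.6],-0.026],
    [-1,[-0.068,-0.95,-0.6],-0.026],
  ],
)

```text
t: 16.85
ee_pos: [0.47, 0.2358, 0.124]
tcp_rot: [[1.0, 0.002, -0.001], [0.002, -1.0, -0.001], [-0.001, 0.001, -1.0]]
wrist_force: [-0.5, -0.2, -1.2]
width: 0.0199
grip_force: 29.8
```

```bash
python3 - <<'E'
from h import *
to(0.4725,0.325,.012,0); print(ctrl.state()['width'],ctrl.state()['grip_force'])
E
```

```text
t 16.85 pos [0.47   0.2358 0.124 ] yaw 0.12 shift [ 0.014 -0.446  0.56 ] turn 0.001
0.019887990307640695 29.767014384269714
```

>>> play_rows(
  deltas=[
    [-1,[0.014,-0.15,0],0],
    [-1,[0.014,-0.3,0],0],
    [-1,[0.014,-0.42,0],0],
    [-1,[0.014,-0.446,0.1],0],
    [-1,[0.014,-0.446,0.25],0],
    [-1,[0.014,-0.446,0.4],0],
    [-1,[0.014,-0.446,0.5],0],
    [-1,[0.014,-0.446,0.55],0],
    [-1,[0.014,-0.446,0.56],0],
    [-1,[0.014,-0.446,0.56],0],
    [-0.2,[0.014,-0.446,0.56],0],
    [-0.2,[0.014,-0.446,0.56],0],
    [-0.2,[0.014,-0.446,0.56],0],
    [-0.2,[0.014,-0.446,0.56],0],
    [-0.2,[0.014,-0.446,0.3],0],
    [-0.2,[0.014,-0.446,0],0],
    [-0.2,[0.014,-0.446,-0.2],0],
    [-0.2,[0.014,-0.446,-0.2],0],
  ],
)

```text
t: 18.35
ee_pos: [0.4744, 0.3245, 0.1694]
tcp_rot: [[1.0, 0.0, 0.004], [0.0, -1.0, 0.003], [0.004, -0.003, -1.0]]
wrist_force: [1.1, 0.2, -0.1]
width: 0.0349
grip_force: 0.0
```

>>> play_rows(
  deltas=[
    [0.3,[0,1,0],0],
    [0.3,[0,1,0],0],
    [0.3,[0,1,0],0],
    [0.3,[0,1,0],0],
    [0.3,[0,1,0],0],
    [0.3,[0,1,0],0],
  ],
)

```text
t: 18.85
ee_pos: [0.472, 0.119, 0.1651]
tcp_rot: [[1.0, -0.003, -0.0], [-0.003, -1.0, 0.0], [-0.0, -0.0, -1.0]]
wrist_force: [-1.0, 0.1, -0.7]
width: 0.0569
grip_force: 0.0
```

>>> play_rows(
  deltas=[
    [0.3,[0.06,0.9,0],0.037],
    [0.3,[0.06,0.9,0],0.037],
    [0.3,[0.06,0.9,0],0.037],
    [0.3,[0.06,0.9,0],0.037],
    [0.3,[0.06,0.9,0],0.037],
    [0.3,[0.06,0.9,0],0.037],
  ],
)

```text
t: 19.35
ee_pos: [0.4851, -0.0591, 0.1649]
tcp_rot: [[0.993, -0.12, 0.0], [-0.12, -0.993, -0.0], [0.0, 0.0, -1.0]]
wrist_force: [-0.2, 0.3, -0.2]
width: 0.0567
grip_force: 0.0
```

```bash
python3 - <<'E'
from h import *
snap('top','g4.png',(80,140,560,400),1.6)
to(0.4848,-.056,.004,-6.7)
E
```

```text
t 19.4 pos [ 0.4852 -0.0578  0.1649] yaw -6.86 shift [-0.004 -0.009  0.804] turn -0.001
```

View pics/g4.png

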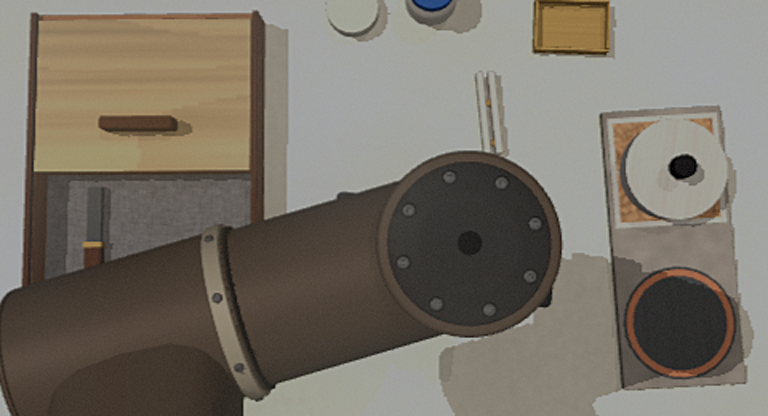

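The file lies flat in the tray at crop pixel (95,225). Grasping the stick, which is under the hand.

>>> play_rows(
  deltas=[
    [0.3,[-0.004,-0.009,0.2],0],
    [0.3,[-0.004,-0.009,0.4],0],
    [0.3,[-0.004,-0.009,0.6],0],
    [0.3,[-0.004,-0.009,0.72],0],
    [0.3,[-0.004,-0.009,0.78],0],
    [0.3,[-0.004,-0.009,0.8],0],
    [-1,[-0.004,-0.009,0.8],0],
    [-1,[-0.004,-0.009,0.8],0],
    [-1,[-0.004,-0.009,0.8],0],
    [-1,[-0.004,-0.009,0.8],0],
    [-1,[-0.004,-0.009,0.8],0],
    [-1,[-0.004,-0.009,0.8],0],
    [-1,[-0.004,-0.009,0.8],0],
    [-1,[-0.004,-0.009,0.8],0],
    [-1,[-0.004,-0.009,0.8],0],
  ],
)

```text
t: 20.65
ee_pos: [0.485, -0.0545, 0.0052]
tcp_rot: [[0.993, -0.116, 0.001], [-0.116, -0.993, 0.0], [0.001, -0.0, -1.0]]
wrist_force: [-1.6, 2.3, 7.6]
width: 0.0186
grip_force: 30.0
```

>>> play_rows(
  deltas=[
    [-1,[0,0,-0.1],0],
    [-1,[0,0,-0.25],0],
    [-1,[0,0,-0.4],0],
    [-1,[0,0,-0.55],0],
    [-1,[0,0,-0.6],0],
    [-1,[-0.02,-0.2,-0.6],-0.037],
    [-1,[-0.04,-0.4,-0.6],-0.037],
    [-1,[-0.06,-0.6,-0.6],-0.037],
    [-1,[-0.08,-0.8,-0.6],-0.037],
    [-1,[-0.095,-0.945,-0.6],-0.037],
    [-1,[-0.095,-0.945,-0.6],-0.037],
    [-1,[-0.095,-0.945,-0.6],-0.037],
  ],
)

```text
t: 21.65
ee_pos: [0.4874, 0.1367, 0.1241]
tcp_rot: [[1.0, 0.002, -0.001], [0.002, -1.0, -0.0], [-0.001, 0.0, -1.0]]
wrist_force: [0.3, 0.0, -0.9]
width: 0.0185
grip_force: 30.0
```

```bash
python3 - <<'E'
from h import *
to(0.49,0.26,.012,0); print(ctrl.state()['width'],ctrl.state()['grip_force'])
E
```

```text
t 21.65 pos [0.4874 0.1367 0.1241] yaw 0.14 shift [ 0.015 -0.616  0.56 ] turn 0.001
0.018455196698752802 29.965092837810516
```

>>> play_rows(
  deltas=[
    [-1,[0.015,-0.15,0],0],
    [-1,[0.015,-0.32,0],0],
    [-1,[0.015,-0.5,0],0],
    [-1,[0.015,-0.6,0],0],
    [-1,[0.015,-0.616,0.1],0],
    [-1,[0.015,-0.616,0.25],0],
    [-1,[0.015,-0.616,0.4],0],
    [-1,[0.015,-0.616,0.5],0],
    [-1,[0.015,-0.616,0.55],0],
    [-1,[0.015,-0.616,0.56],0],
    [-1,[0.015,-0.616,0.56],0],
    [-0.2,[0.015,-0.616,0.56],0],
    [-0.2,[0.015,-0.616,0.56],0],
    [-0.2,[0.015,-0.616,0.56],0],
    [-0.2,[0.015,-0.616,0.56],0],
    [-0.2,[0.015,-0.616,0.3],0],
    [-0.2,[0.015,-0.616,0],0],
    [-0.2,[0.015,-0.616,-0.2],0],
    [-0.2,[0.015,-0.616,-0.2],0],
  ],
)

```text
t: 23.23
ee_pos: [0.4919, 0.2594, 0.1693]
tcp_rot: [[1.0, 0.0, 0.004], [0.0, -1.0, 0.003], [0.004, -0.003, -1.0]]
wrist_force: [0.8, 0.7, 0.4]
width: 0.0352
grip_force: 0.0
```

>>> play_rows(
  deltas=[
    [0.3,[0.1,1,0],0],
    [0.3,[0.1,1,0],0],
    [0.3,[0.1,1,0],0],
    [0.3,[0.1,1,0],0],
    [0.3,[0.1,1,0],0],
    [0.3,[0.1,1,0],0],
  ],
)

```text
t: 23.73
ee_pos: [0.5102, 0.054, 0.1651]
tcp_rot: [[1.0, -0.004, -0.0], [-0.004, -1.0, -0.0], [-0.0, 0.0, -1.0]]
wrist_force: [0.1, 0.4, 0.1]
width: 0.0564
grip_force: 0.0
```

```bash
python3 - <<'E'
from h import *
snap('top','g5.png',(80,140,560,400),1.6)
to(0.6388,-.1245,.165,5.9)
E
```

```text
t 23.7833 pos [0.5106 0.0559 0.1651] yaw -0.24 shift [0.645 0.899 0.   ] turn -0.034
```

View pics/g5.png

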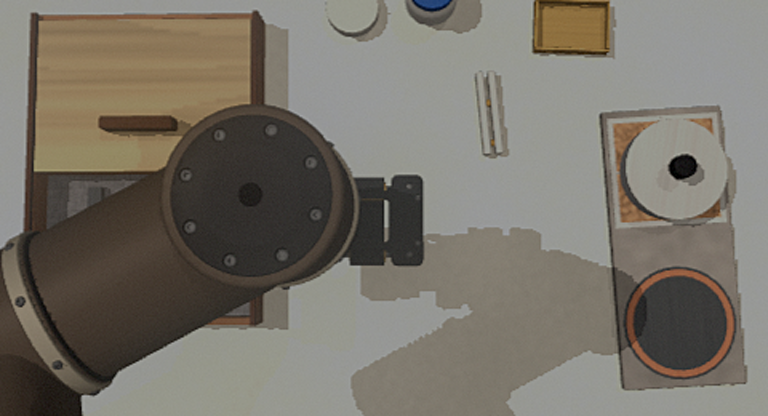

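The clamp is unmoved at crop pixel (488,113). Going to it.

>>> play_rows(
  deltas=[
    [0.3,[0.645,0.9,0],-0.034],
    [0.3,[0.645,0.9,0],-0.034],
    [0.3,[0.645,0.9,0],-0.034],
    [0.3,[0.645,0.9,0],-0.034],
    [0.3,[0.645,0.9,0],-0.034],
    [0.3,[0.645,0.9,0],-0.034],
    [0.3,[0.645,0.9,0],-0.034],
    [0.3,[0.645,0.9,0.2],-0.034],
    [0.3,[0.645,0.9,0.4],-0.034],
    [0.3,[0.645,0.9,0.6],-0.034],
    [0.3,[0.645,0.9,0.72],-0.034],
    [0.3,[0.645,0.9,0.78],-0.034],
    [0.3,[0.645,0.9,0.8],-0.034],
    [-1,[0.645,0.9,0.8],-0.034],
    [-1,[0.645,0.9,0.8],-0.034],
    [-1,[0.645,0.9,0.8],-0.034],
    [-1,[0.645,0.9,0.8],-0.034],
    [-1,[0.645,0.9,0.8],-0.034],
    [-1,[0.645,0.9,0.8],-0.034],
    [-1,[0.645,0.9,0.8],-0.034],
  ],
)

```text
t: 25.45
ee_pos: [0.6403, -0.1216, 0.0057]
tcp_rot: [[0.994, 0.106, 0.002], [0.106, -0.994, -0.0], [0.002, 0.0, -1.0]]
wrist_force: [-0.5, -0.6, 6.7]
width: 0.0216
grip_force: 30.0
```

>>> play_rows(
  deltas=[
    [-1,[0,0,0],0],
    [-1,[0,0,0],0],
    [-1,[0,0,0],0],
  ],
)

```text
t: 25.7
ee_pos: [0.6403, -0.1216, 0.0057]
tcp_rot: [[0.994, 0.106, 0.001], [0.106, -0.994, -0.0], [0.001, 0.0, -1.0]]
wrist_force: [-0.5, 0.5, 6.7]
width: 0.0219
grip_force: 30.0
```

>>> play_rows(
  deltas=[
    [-1,[0,0,-0.1],0],
    [-1,[0,0,-0.25],0],
    [-1,[0,0,-0.4],0],
    [-1,[0,0,-0.55],0],
    [-1,[0,0,-0.6],0],
    [-1,[-0.08,-0.2,-0.6],0.034],
    [-1,[-0.16,-0.4,-0.6],0.034],
    [-1,[-0.25,-0.6,-0.6],0.034],
    [-1,[-0.33,-0.8,-0.6],0.034],
    [-1,[-0.4,-0.947,-0.6],0.034],
    [-1,[-0.4,-0.947,-0.6],0.034],
    [-1,[-0.4,-0.947,-0.6],0.034],
  ],
)

```text
t: 26.7
ee_pos: [0.5389, 0.0602, 0.1246]
tcp_rot: [[1.0, 0.003, -0.0], [0.003, -1.0, 0.0], [-0.0, -0.0, -1.0]]
wrist_force: [0.1, -0.5, -1.3]
width: 0.0218
grip_force: 30.0
```

```bash
python3 - <<'E'
from h import *
to(0.49,0.195,.012,0); print(ctrl.state()['width'],ctrl.state()['grip_force'])
E
```

```text
t 26.7 pos [0.5389 0.0602 0.1246] yaw 0.2 shift [-0.242 -0.675  0.563] turn 0.001
0.02175426327351457 29.985610842704773
```

>>> play_rows(
  deltas=[
    [-1,[-0.06,-0.17,0],0],
    [-1,[-0.12,-0.34,0],0],
    [-1,[-0.2,-0.55,0],0],
    [-1,[-0.242,-0.66,0],0],
    [-1,[-0.242,-0.675,0.1],0],
    [-1,[-0.242,-0.675,0.25],0],
    [-1,[-0.242,-0.675,0.4],0],
    [-1,[-0.242,-0.675,0.5],0],
    [-1,[-0.242,-0.675,0.55],0],
    [-1,[-0.242,-0.675,0.563],0],
    [-1,[-0.242,-0.675,0.563],0],
    [-0.2,[-0.242,-0.675,0.563],0],
    [-0.2,[-0.242,-0.675,0.563],0],
    [-0.2,[-0.242,-0.675,0.563],0],
    [-0.2,[-0.242,-0.675,0.563],0],
    [-0.2,[-0.242,-0.675,0.3],0],
    [-0.2,[-0.242,-0.675,0],0],
    [-0.2,[-0.242,-0.675,-0.3],0],
    [-0.2,[-0.242,-0.675,-0.4],0],
  ],
)

```text
t: 28.28
ee_pos: [0.4913, 0.1931, 0.1809]
tcp_rot: [[1.0, -0.0, 0.0], [-0.0, -1.0, 0.0], [0.0, -0.0, -1.0]]
wrist_force: [0.7, 1.2, 0.2]
width: 0.0354
grip_force: 0.0
```

>>> play_rows(
  deltas=[
    [0,[0.66,-0.3,0],0.04],
    [0,[0.66,-0.3,0],0.08],
    [0,[0.66,-0.3,0],0.12],
    [0,[0.66,-0.3,0],0.16],
    [0,[0.66,-0.3,0],0.2],
    [0,[0.66,-0.3,0],0.24],
    [0,[0.66,-0.3,0],0.28],
    [0,[0.66,-0.3,0],0.32],
    [0,[0.66,-0.3,0],0.36],
    [0,[0.66,-0.3,0],0.4],
    [0,[0.66,-0.3,0],0.44],
    [0,[0.66,-0.3,0],0.48],
    [0,[0.66,-0.3,0],0.5],
    [0,[0.66,-0.3,0],0.5],
  ],
)

```text
t: 29.45
ee_pos: [0.6236, 0.2533, 0.1788]
tcp_rot: [[-0.003, -1.0, 0.0], [-1.0, 0.003, 0.0], [-0.0, -0.0, -1.0]]
wrist_force: [0.2, 0.1, -0.6]
width: 0.0436
grip_force: 0.0
```

```bash
python3 - <<'E'
from h import *
c=snap('scene'); d=snap('top')
a=cv2.resize(d['frame'][140:350,80:340],(400,323));b=cv2.resize(c['frame'][140:330,360:600],(400,317))
cv2.imwrite('pics/g6.png',np.hstack([a[:317],b])[:,:,::-1])
to(.6235,.257,.061,-90)
E
```

```text
t 29.55 pos [0.6236 0.2533 0.1788] yaw -89.86 shift [-0.018  0.001  0.589] turn 0.001
```

View pics/g6.png

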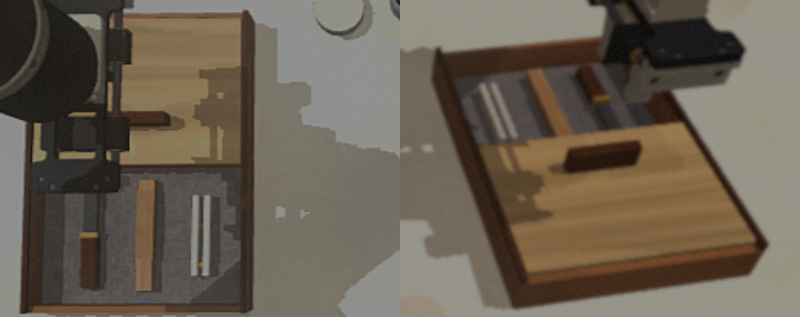

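All three tools lie flat and apart in the tray. Gripping the pull to shut the cover.

>>> play_rows(
  deltas=[
    [0,[-0.018,0,0.2],0],
    [0,[-0.018,0,0.4],0],
    [0,[-0.018,0,0.52],0],
    [0,[-0.018,0,0.57],0],
    [0,[-0.018,0,0.59],0],
    [0,[-0.018,0,0.59],0],
    [-1,[-0.018,0,0.59],0],
    [-1,[-0.018,0,0.59],0],
    [-1,[-0.018,0,0.59],0],
    [-1,[-0.018,0,0.59],0],
    [-1,[-0.018,0,0.59],0],
    [-1,[-0.018,0,0.59],0],
    [-1,[-0.018,0,0.59],0],
    [-1,[-0.018,0,0.59],0],
  ],
)

```text
t: 30.72
ee_pos: [0.6236, 0.2571, 0.0614]
tcp_rot: [[0.0, -1.0, 0.0], [-1.0, -0.0, 0.0], [-0.0, -0.0, -1.0]]
wrist_force: [-2.8, 0.8, 6.3]
width: 0.0137
grip_force: 30.0
```

>>> play_rows(
  deltas=[
    [-1,[0,0.03,0],0],
    [-1,[0,0.08,0],0],
    [-1,[0,0.14,0],0],
    [-1,[0,0.2,0],0],
    [-1,[0,0.26,0],0],
    [-1,[0,0.32,0],0],
    [-1,[0,0.38,0],0],
    [-1,[0,0.44,0],0],
    [-1,[0,0.5,0],0],
    [-1,[0,0.56,0],0],
    [-1,[0,0.62,0],0],
    [-1,[0,0.67,0],0],
    [-1,[0,0.72,0],0],
    [-1,[0,0.76,0],0],
    [-1,[0,0.79,0],0],
    [-1,[0,0.81,0],0],
    [-1,[0,0.82,0],0],
    [-1,[0,0.825,0],0],
    [-1,[0,0.825,0],0],
    [-1,[0,0.825,0],0],
  ],
)

```text
t: 32.38
ee_pos: [0.4585, 0.2568, 0.0614]
tcp_rot: [[0.0, -1.0, 0.001], [-1.0, -0.0, 0.0], [-0.0, -0.001, -1.0]]
wrist_force: [1.1, -2.8, 7.7]
width: 0.0137
grip_force: 30.0
```

>>> play_rows(
  deltas=[
    [-1,[0,0.01,0],0],
    [-1,[0,0.02,0],0],
    [-1,[0,0.02,0],0],
    [-1,[0,0.02,0],0],
  ],
)

```text
t: 32.72
ee_pos: [0.4584, 0.2569, 0.0614]
tcp_rot: [[0.001, -1.0, 0.006], [-1.0, -0.001, 0.001], [-0.001, -0.006, -1.0]]
wrist_force: [27.5, -9.8, -8.0]
width: 0.0134
grip_force: 30.0
```

The cover is hard against the shut stop. Release and move clear.

>>> play_rows(
  deltas=[
    [-1,[0,0,0],0],
    [0,[0,0,0],0],
    [0,[0,0,0],0],
    [0,[0,0,0],0],
    [0,[0,0,0],0],
    [0,[0,0,0],0],
    [0,[0,0,-0.2],0],
    [0,[0,0,-0.4],0],
    [0,[0,0,-0.6],0],
    [0,[0,0,-0.7],0],
    [0,[-1,0,-0.7],0],
    [0,[-1,0,-0.7],0],
    [0,[-1,0,-0.7],0],
    [0,[-1,0,-0.7],0],
    [0,[-1,0,-0.7],0],
    [0,[-1,0,-0.7],0],
    [0,[-1,0,-0.7],0],
  ],
)

```text
t: 34.13
ee_pos: [0.4536, 0.4585, 0.1991]
tcp_rot: [[0.002, -1.0, -0.001], [-1.0, -0.002, -0.002], [0.002, 0.001, -1.0]]
wrist_force: [-0.5, -0.5, 0.3]
width: 0.0441
grip_force: 0.0
```

```bash
python3 - <<'E'
from h import *
snap('top','g7.png')
E
```

```text
(no output)
```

View pics/g7.png

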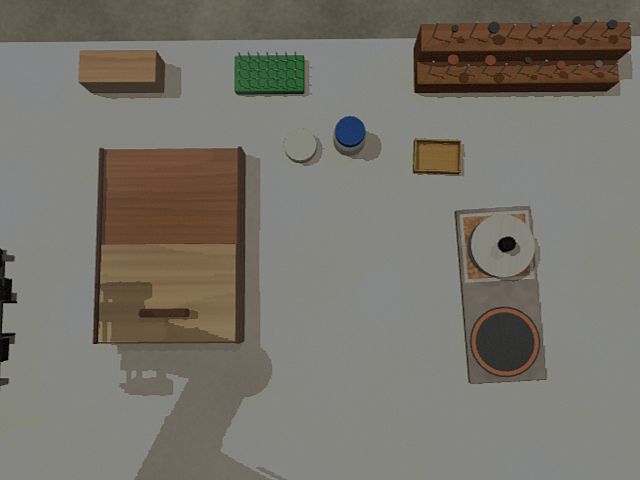

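The cover is shut with its pull at (164,313), and the pot is on the cool mark with its lid at (503,246). No tools remain on the bench, and the jar, tin and tub have not moved.

```bash
python3 -c "
from workcell import ctrl
print(ctrl.job_done())"
```

```text
the job is handed in; nothing more can be done
None
```

The job is handed in, with no verdict returned: the pot is about 3 mm off the cooling mark's centre, the file, sanding stick and clamp (the only tools present) lie flat in the tray, the cover is against its shut stop, and the jar, tin and tub look unmoved.

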